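# Gauge the housings and reject the undersize one

### The arm

A 6-joint arm with a two-finger parallel gripper is mounted at the origin on the work surface. World frame = base frame: x ahead of the robot, y to its left, z up, the work surface at z = 0. Lengths are in m, angles in degrees, forces in N, time in s.
With the tool pointing down it reaches from about 0.25 to 0.775 m from the base axis. Payload 4 kg.
Tool frame: the origin (TCP) lies between the finger pads; the fingertips stand tips_ahead ahead of it and the grasp point (between the pads) lies 6 mm ahead of it (tips_ahead is the distance from the TCP to the fingertips, in m); z points along the fingers, y is the line along which they close (so a half turn about z gives the same grasp; the last joint's range is limited). The gripper opens to 94 mm and grips with 3 to 60 N. Pads are 16 mm wide; open, the fingers measure 119 mm over their backs; the gripper's body (75 mm by 177 mm) begins 78 mm behind the grasp point.
Start: joints at [-72.485, 4.996, 78.535, -0, 96.463, -5.907], TCP at [0.219, -0.505, 0.231] pointing down, gripper open.
Joint ranges: [-177.83, 177.83], [-43.37, 116.18], [15.69, 146.23], [-61.86, 241.86], [9.47, 152.12], [-147.06, 147.06]. Speed limits (degrees/s): [159.86, 159.86, 180, 180, 180, 180].

### API

Orientations are given as a 3x3 rotation matrix whose columns are the frame's x, y, z axes.
In Python, from rig import * gives the robot as it stands. The module is installed in compiled form; this text tells all that it offers.
- The arm moves only by the tool carry_out, never from a script. Its argument "motion" is a list of rows, each an object of numbers: "tx", "ty", "tz": the shift along the world's x, y, z in m; "twist": the turn about the world's z in rad. In form: [{"tx": .., "ty": .., "tz": .., "twist": ..}, ...]. A call has exactly 8 rows; each row shifts and turns the commanded pose from where the row before left it; what a row does not reach is not made up. A row lasts 1/12 s, in which the tool goes at most 41.7 mm and 7.16 degrees, less where a joint would pass 70% of its speed; a pose out of reach is approached as far as the arm can. A call with a gripper value outside its range is refused whole. "gripper" is the closure, from 0 (fully open) to 1 (shut), set as the call begins (left out, the last holds). The fingers move at their own pace and stop on an object; "squeeze" is the grip in N (left out, the last holds). Time passes only in rows, so rows that do not move let the fingers close, or fill a call up. It gives the time, the measured TCP pose, the force, the opening and the grip force at its end, in the units of the state.
- get_obs(): the state, without advancing time (a new reading comes with each control period).
- grab_frame(name): name is "scene" or "top"; returns (picture, depth): 420x560x3 uint8, red, green, blue; 420x560 float32, m along the optical axis (not along the pixel's ray), 0 where there is no reading.
- get_calibration(name): a dict with "fx", "fy", "cx", "cy" (pixels), "k1" (the pictures are not rectified: a ray, as slopes to the right and down, at radius r is drawn at 1 + k1 r^2 times it, then the intrinsics apply), "rvec" (rotation vector, rad) and "tvec" (3), from world to camera coordinates, as OpenCV has them. Camera axes: x right, y down, z forward; pixel columns grow to the right and rows downward; lengths in m; the calibration is good to about 2 mm. A picture is of the moment at which its call begins. get_calibration takes no time and is no camera call.
- hand_in(): hands the job in; it is judged then, once.
The state is a dict: "time_s": time; "joint_pos": joint angles; "qd": joint speeds; "joint_efforts": joint torques, N m; "tool_pos": TCP position; "ee_rot": TCP orientation; "contact_force": force on the tool from outside, world axes, zero at the start; "moment": the same for the moment, N m; "grip_width": finger opening in m; "grasp_force": force on a finger pad.
Only numpy, scipy, OpenCV 4.12 (cv2) and the standard library are available. Lean on these libraries where they do the work, as an engineer would, in place of code of your own. Each camera call takes 0.05 s, during which the arm holds its last target. There are 200 camera calls.

### The job

One of the three motor housings on the blue turntable has an undersize bore. Try the plug gauge in their bores, pin down and as far as it will go, until you have felt it stop short of its collar in the bad one (do not settle for working it out by elimination); set that housing upright on the floor of the red reject tray and hang the gauge back in its fork rest, in either order. Leave the two good housings standing where they are on the turntable, and do not disturb the bottle, cup or screwdriver.

Things in the scene. Friction and masses are not known exactly. Their poses are not given: they have to be found in the camera images.
- housing_a: One of three outwardly identical aluminium motor housings standing on the turntable: flange 104 (x) x 50 (y) x 17 mm with a square hub 50 x 50 x 28 mm on its middle, 45 mm high in all, 0.36 to 0.54 kg. A vertical bore runs through its centre, from the hub's top to the underside. Origin: centre of the underside, on the bore axis; z up.
- housing_b: One of three outwardly identical aluminium motor housings standing on the turntable: flange 104 (x) x 50 (y) x 17 mm with a square hub 50 x 50 x 28 mm on its middle, 45 mm high in all, 0.36 to 0.54 kg. A vertical bore runs through its centre, from the hub's top to the underside. Origin: centre of the underside, on the bore axis; z up.
- housing_c: One of three outwardly identical aluminium motor housings standing on the turntable: flange 104 (x) x 50 (y) x 17 mm with a square hub 50 x 50 x 28 mm on its middle, 45 mm high in all, 0.36 to 0.54 kg. A vertical bore runs through its centre, from the hub's top to the underside. Origin: centre of the underside, on the bore axis; z up.
- bore_a (a point): Mouth of this housing's bore: centre of the hub's top, 45 mm above the underside. The bore is 27 mm wide. In two of the three housings it is so all the way down and the gauge goes in 40 mm, until its collar meets the hub; in the bad one (any of the three) it narrows to 19 mm in the flange and the gauge stops on a ledge 28 mm below the mouth.
- bore_b (a point): Mouth of this housing's bore: centre of the hub's top, 45 mm above the underside. The bore is 27 mm wide. In two of the three housings it is so all the way down and the gauge goes in 40 mm, until its collar meets the hub; in the bad one (any of the three) it narrows to 19 mm in the flange and the gauge stops on a ledge 28 mm below the mouth.
- bore_c (a point): Mouth of this housing's bore: centre of the hub's top, 45 mm above the underside. The bore is 27 mm wide. In two of the three housings it is so all the way down and the gauge goes in 40 mm, until its collar meets the hub; in the bad one (any of the three) it narrows to 19 mm in the flange and the gauge stops on a ledge 28 mm below the mouth.
- gauge: Go plug gauge, upright, 110 mm long, 0.22 kg: steel pin 24 mm in diameter, 40 mm long at the bottom (last 3 mm taper to 21 mm), above it a dark collar 46 mm in diameter, 8 mm thick, then a round green handle 26 mm in diameter, 62 mm long, to be gripped from above. It starts hanging by its collar in the fork rest. Origin: centre of the pin's lower end; z up the handle.
- gauge_tip (a point): Centre of the lower end of the gauge's pin (the gauge's origin).
- gauge_collar (a point): Centre of the underside of the gauge's collar, 40 mm above the tip.
- rest: Fixed blue fork rest on a 90 x 90 x 8 mm dark foot: two upright cheeks 70 mm long (x), 13 mm thick, tops 60 mm above the worktop, 34 mm apart (in y); the slot between is closed by a wall at +x (inner face 23 mm from the centre) and open to -x. The gauge's pin hangs in the slot, its collar lies on the cheeks. Origin: centre of the underside.
- rest_seat (a point): Middle of the slot at the height of the cheeks' tops, 60 mm above the worktop: where the centre of the collar's underside belongs. Axes as the rest's.
- tray: Fixed open red reject tray, 170 (x) x 150 (y) mm outside, walls 5 mm thick and 26 mm high, floor 5 mm thick. A housing fits in at any yaw when centred. Origin: centre of the underside.
- tray_floor (a point): Centre of the tray's inner floor, 5 mm above the worktop. Axes as the tray's.
- turntable: Fixed blue round turntable, 350 mm in diameter, 12 mm thick, on the worktop; the housings stand on it. Origin: centre of its underside.
- column: Fixed obstacle: aluminium gantry column 40 x 40 mm on an 80 x 60 x 10 mm foot, 360 mm high in all, with a 40 mm square beam at the top reaching 140 mm towards its +x (away from the robot). Origin: centre of the underside.
- bottle: Bystander: loose green bottle, 54 mm in diameter, 150 mm tall, standing. Origin: centre of its underside.
- cup: Bystander: loose blue plastic cup, 64 mm in diameter, 60 mm tall, standing. Origin: centre of its underside.
- screwdriver: Bystander: loose screwdriver with orange handle, 140 mm long, lying flat along its x axis.
Not all that is in view belongs to the job. Leave any orange, pink or purple look-alike of the housing_c alone.

How it is judged (in metres and radians):
On the way:
1. the gauge is tried in the undersize housing: its pin is down the bore, on or within 4 mm of the ledge where it stops (x of gauge_tip in the frame of housing_b between -0.006 and 0.006 m and y of gauge_tip in the frame of housing_b between -0.006 and 0.006 m and z of gauge_tip in the frame of housing_b between 0.008 and 0.021 m and angle between gauge's own z axis and vertical below 0.15 rad), for 0.1 s.
At the end, for the whole second after the job is handed in: Bad housing still, upright (0.1 rad) on the tray floor, centre within 65 mm (x), 55 mm (y), 6 mm (z) of the floor centre; good ones upright within 30 mm of their starts; gauge still, upright (0.1 rad) in the rest, collar within 20 mm along, 10 mm across, 5 mm in height of the seat (x of housing_b in the frame of tray_floor between -0.065 and 0.065 m and y of housing_b in the frame of tray_floor between -0.055 and 0.055 m and z of housing_b in the frame of tray_floor between -0.006 and 0.006 m and angle between each of housing_b, housing_a, housing_c, gauge's own z axis and vertical below 0.1 rad and linear speed of each of housing_b, gauge below 0.02 m/s and distance of each of housing_a, housing_c from where it was at the start of the episode below 0.03 m and x of gauge_collar in the frame of rest_seat between -0.02 and 0.02 m and y of gauge_collar in the frame of rest_seat between -0.01 and 0.01 m and z of gauge_collar in the frame of rest_seat between -0.005 and 0.005 m); the robot touches nothing.
It fails at once if the bottle is pushed more than 30 mm or tipped over (distance of bottle from where it was at the start of the episode above 0.03 m or angle between bottle's own z axis and vertical above 0.5 rad).
It fails at once if the blue cup is pushed more than 30 mm or tipped over (distance of cup from where it was at the start of the episode above 0.03 m or angle between cup's own z axis and vertical above 0.5 rad).
It fails at once if the screwdriver is pushed more than 30 mm (distance of screwdriver from where it was at the start of the episode above 0.03 m).
It also fails if it takes over 72 s, if anything falls off the work surface, if the arm or the gripper's body presses on something with over 40 N, if the wrist force passes 120 N, or if a joint passes its speed limit or range.

## Working session

There is one attempt and no reset: what is moved stays moved. The work goes in short steps, Python scripts to look and compute and a tool call to move; the robot and the scene stay as the last step left them, time stands still between calls to the robot, and variables do not carry over. Pictures are saved under pics/ and viewed, at most 10 in all, crops included, and the job is handed in when it is done.

Besides the shell and the picture viewer there is one more tool, called after "Call:" in YAML: its name, and indented under it one key for each argument. carry_out: Moves the arm, as the interface text tells. Its arguments: {"type":"object","properties":{"motion":{"type":"array"},"gripper":{"type":"number"},"squeeze":{"type":"number"}},"required":["motion"]}

```bash
mkdir -p pics; cat > h.py <<'E'
from rig import *
import numpy as np, cv2
def cal(n):
    c=get_calibration(n); R=cv2.Rodrigues(np.array(c["rvec"],float))[0]; return c,R,np.array(c["tvec"],float).ravel()
def rays(n,uv):
    c,R,t=cal(n); uv=np.atleast_2d(np.array(uv,float))
    d=np.c_[(uv[:,0]-c["cx"])/c["fx"],(uv[:,1]-c["cy"])/c["fy"]]; s=d.copy()
    for _ in range(20): s=d/(1+c["k1"]*(s**2).sum(1,keepdims=True))
    v=np.c_[s,np.ones(len(s))]
    return -R.T@t, v@R, R, t
def onplane(n,uv,z):
    o,v,_,_=rays(n,uv); return o+v*((z-o[2])/v[:,2])[:,None]
def cloud(n,depth):
    h,w=depth.shape; u,v=np.meshgrid(np.arange(w),np.arange(h))
    o,r,_,_=rays(n,np.c_[u.ravel(),v.ravel()]); return (o+r*depth.reshape(-1,1)).reshape(h,w,3)
def shot(n,f):
    p,d=grab_frame(n); cv2.imwrite("pics/%s.png"%f,p[:,:,::-1]); np.save("pics/%s.npy"%f,d); return p,d
E
python3 - <<'E'
from h import *
o=get_obs();print({k:np.round(v,3) for k,v in o.items()})
for n in("scene","top"):
    shot(n,n+"0");c,R,t=cal(n);print(n,c,-R.T@t)
E
```

```text
{'time_s': np.float64(0.0), 'joint_pos': array([-7.2485e+01,  5.0370e+00,  7.8620e+01, -1.0000e-03,  9.6459e+01,
       -5.9060e+00]), 'qd': array([ 0.021,  0.079, -0.04 , -0.023, -0.093,  0.049]), 'joint_efforts': array([ 1.0000e-03, -3.4018e+01, -3.0243e+01,  7.2000e-02,  3.3000e-02,
       -0.0000e+00]), 'tool_pos': array([ 0.218, -0.504,  0.229]), 'ee_rot': array([[ 0.918,  0.397, -0.001],
       [ 0.397, -0.918,  0.002],
       [ 0.   , -0.002, -1.   ]]), 'contact_force': array([-0.009, -0.28 ,  0.183]), 'moment': array([0.005, 0.009, 0.01 ]), 'grasp_force': np.float64(0.0), 'grip_width': np.float64(0.094)}
scene {'fx': 401.3418874032873, 'fy': 401.3418874032873, 'cx': 282.41664083303743, 'cy': 205.0805947629551, 'k1': -0.0068159239040054736, 'rvec': array([ 1.05246545,  2.63627408, -0.76023111]), 'tvec': array([ 0.34301111, -0.23307965,  1.2007095 ])} [0.82230032 0.37190979 0.89397502]
top {'fx': 528.8895175353227, 'fy': 528.8895175353227, 'cx': 290.62438768441206, 'cy': 213.4989351447574, 'k1': -0.08097351123561891, 'rvec': array([ 2.12372087, -2.15321366,  0.13403641]), 'tvec': array([0.00477842, 0.45085021, 1.44719487])} [ 0.23922903 -0.0269375   1.4965646 ]
```

View pics/scene0.png

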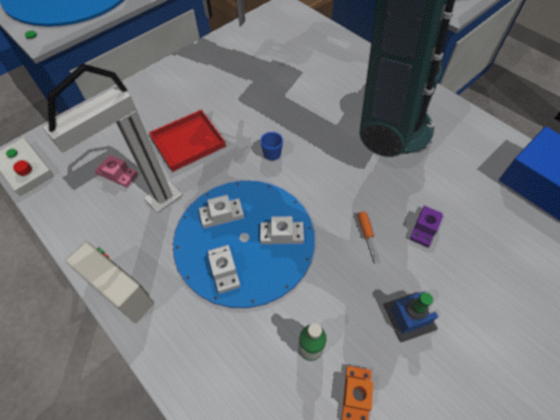

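View pics/top0.png

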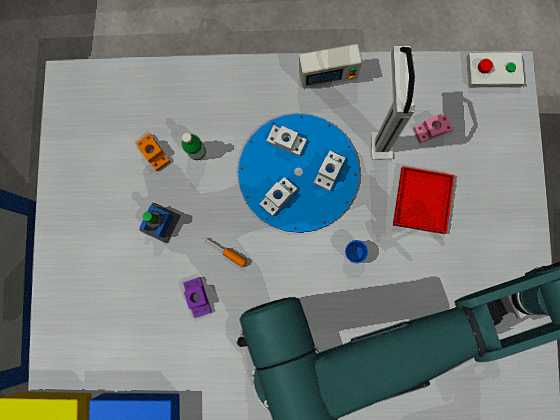

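The scene view shows three silver housings on the blue turntable at (219,210), (282,230) and (223,268). In the top view they are at (287,138), (331,170) and (279,195). The gauge is in its rest at scene (420,305), top (155,218). The tray is at top (425,200).

Candidates in the top view:
- **Housings:** silver at (287,138), (331,170) and (279,195) are the ones I want. The look-alikes are orange (153,151), pink (434,128) and purple (198,297), which I leave alone.
- **Gauge:** the green handle at (150,216), not the green bottle at (193,145).

```bash
cat > meas.py <<'E'
from h import *
def comps(m,amin):
    n,l,s,c=cv2.connectedComponentsWithStats(m.astype(np.uint8)); return [(l==i) for i in range(1,n) if s[i,4]>=amin]
def run(n,f):
    p=cv2.imread("pics/%s.png"%f); d=np.load("pics/%s.npy"%f); P=cloud(n,d); hsv=cv2.cvtColor(p,cv2.COLOR_BGR2HSV).astype(int); H,S,V=[hsv[...,i] for i in range(3)]
    X,Y,Z=[P[...,i] for i in range(3)]; ok=d>0
    print("==",n,"table z",np.round(np.median(Z[ok&(S<40)&(abs(Z)<.02)]),4))
    blue=(H>95)&(H<115)&(S>150)&ok
    for m in comps(blue&(Z<.1),60): 
        print("blue",m.sum(),np.round([X[m].min(),X[m].max(),Y[m].min(),Y[m].max(),np.median(Z[m]),Z[m].max()],3))
    for m in comps((H>45)&(H<85)&(S>120)&ok&(V>40),15):
        v,u=np.nonzero(m); print("green",m.sum(),u.mean().round(1),v.mean().round(1),np.round([np.median(X[m]),np.median(Y[m]),np.percentile(Z[m],95)],3))
    for m in comps(((H<6)|(H>174))&(S>170)&ok&(V>60),200):
        v,u=np.nonzero(m); print("red",m.sum(),u.mean().round(1),v.mean().round(1),np.round([X[m].min(),X[m].max(),Y[m].min(),Y[m].max(),np.median(Z[m]),Z[m].max()],3))
        k=m&(Z<.012); print("  floor",k.sum(),np.round([X[k].min(),X[k].max(),Y[k].min(),Y[k].max(),np.median(Z[k])],3), cv2.minAreaRect(P[m&(Z>.02)][:,:2].astype(np.float32)))
    for m in comps((S<110)&ok&(Z>.02)&(Z<.08)&(np.hypot(X-.467,Y+.05)<.19),150):
        hub=m&(Z>.047); rect=cv2.minAreaRect(P[m][:,:2].astype(np.float32)); hr=cv2.minAreaRect(P[hub][:,:2].astype(np.float32))
        v,u=np.nonzero(m); print("housing",m.sum(),u.mean().round(1),v.mean().round(1),"rect",np.round([*rect[0],*rect[1],rect[2]],3),"hub",np.round([*hr[0],*hr[1],hr[2]],3),"hubz",np.median(Z[hub]).round(4),"flz",np.median(Z[m&(Z<.043)]).round(4))
if __name__=="__main__":
    run("top","top0");run("scene","scene0")
    a=cv2.imread("pics/top0.png"); s=cv2.imread("pics/scene0.png")
    A=cv2.resize(a[105:240,125:385],None,fx=2.9,fy=2.9,interpolation=cv2.INTER_CUBIC)[:,:]; cv2.imwrite("pics/c1.png",A)
E
python3 meas.py
```

```text
== top table z -0.0013
blue 8911 [ 0.401  0.749 -0.201  0.15   0.011  0.023]
blue 1928 [-0.159  0.62   1.081  1.199 -0.602 -0.375]
blue 293 [0.391 0.478 0.334 0.395 0.057 0.07 ]
blue 412 [ 0.311  0.371 -0.209 -0.148  0.011  0.066]
blue 1628 [-0.111 -0.039  0.311  0.563  0.096  0.1  ]
green 65 510.5 66.8 [ 0.878 -0.656  0.041]
green 25 352.8 69.1 [ 0.849 -0.182  0.1  ]
green 227 192.2 145.4 [0.632 0.262 0.117]
green 102 149.1 217.1 [0.434 0.372 0.133]
red 3150 423.4 199.6 [ 0.393  0.584 -0.466 -0.291  0.004  0.034]
  floor 2664 [ 0.401  0.58  -0.464 -0.291  0.003] ((0.4877648651599884, -0.3792811334133148), (0.14982271194458008, 0.17000462114810944), 79.16911315917969)
housing 172 293.8 147.2 rect [ 6.4900e-01 -1.1000e-02  5.2000e-02  3.7000e-02  6.5556e+01] hub [6.400e-01 3.000e-03 1.400e-02 3.200e-02 1.403e+01] hubz 0.0544 flz 0.028
housing 606 329.0 170.1 rect [ 5.7500e-01 -1.1300e-01  5.0000e-02  1.0600e-01  6.2627e+01] hub [ 5.7500e-01 -1.1300e-01  4.9000e-02  5.2000e-02  6.2523e+01] hubz 0.0555 flz 0.0276
housing 633 277.6 195.6 rect [5.0300e-01 3.4000e-02 5.1000e-02 1.0400e-01 
[... 677 characters left out ...]
42]
green 117 425.4 298.6 [0.44  0.373 0.133]
green 46 420.1 308.2 [0.448 0.378 0.112]
green 285 313.0 343.1 [0.657 0.28  0.116]
red 2407 186.4 139.9 [ 0.396  0.585 -0.468 -0.291  0.007  0.032]
  floor 1832 [ 0.396  0.583 -0.468 -0.301  0.006] ((0.491077184677124, -0.38121917843818665), (0.15244323015213013, 0.16654208302497864), 78.84960174560547)
housing 911 220.5 211.0 rect [ 5.7700e-01 -1.1600e-01  5.3000e-02  1.0400e-01  6.3179e+01] hub [ 5.7700e-01 -1.1600e-01  5.3000e-02  5.0000e-02  6.2932e+01] hubz 0.0576 flz 0.0301
housing 949 281.6 230.9 rect [5.0400e-01 3.1000e-02 5.2000e-02 1.0300e-01 4.6744e+01] hub [5.0400e-01 3.1000e-02 5.2000e-02 4.8000e-02 4.6482e+01] hubz 0.0576 flz 0.0301
```

View pics/c1.png

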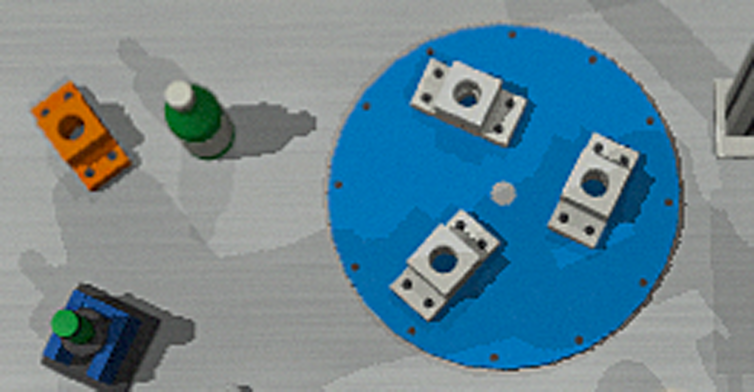

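The crop confirms the three silver housings with open bores at crop (467,93), (594,183) and (443,259). The gauge's green handle stands in the blue fork at crop (72,328). Next I measure the third housing, the rest and the gauge axis.

```bash
sed -i 's/X-.467,Y+.05)<.19/X-.575,Y+.026)<.165/' meas.py; cat > m2.py <<'E'
from h import *
from meas import *
for n,f in(("top","top0"),("scene","scene0")):
    run(n,f) 
    p=cv2.imread("pics/%s.png"%f); d=np.load("pics/%s.npy"%f); P=cloud(n,d); hsv=cv2.cvtColor(p,cv2.COLOR_BGR2HSV).astype(int); H,S,V=[hsv[...,i] for i in range(3)]
    near=(np.hypot(P[...,0]-.437,P[...,1]-.368)<.1)&(d>0); Z=P[...,2]
    g=near&(H>45)&(H<85)&(S>100)&(Z>.115)
    t=g&(Z>.126); Q=P[t]; c,r=cv2.minEnclosingCircle(Q[:,:2].astype(np.float32)); print("handle top",t.sum(),Q.mean(0).round(4),np.round(c,4),round(r,4))
    b=near&(Z>.050)&(Z<.066)&(H>95)&(H<125)&(S>80); Q=P[b]
    print("cheeks",b.sum(),[np.round(x,3) for x in cv2.minAreaRect(Q[:,:2].astype(np.float32))],np.median(Q[:,2]).round(4))
    b=near&(Z<.02)&(Z>.004); print("foot",b.sum(),[np.round(x,3) for x in cv2.minAreaRect(P[b][:,:2].astype(np.float32))])
    k=near&(Z>.064)&(Z<.075)&(V<90); print("collar",k.sum(),np.round(cv2.minEnclosingCircle(P[k][:,:2].astype(np.float32))[0],4))
    # bores: dark blobs in hub region
    for c in((.65,.005),(.576,-.1145),(.5035,.0325)):
        q=onplane(n,np.argwhere(np.ones(d.shape))[:,::-1],.057).reshape(*d.shape,3); m=(np.hypot(q[...,0]-c[0],q[...,1]-c[1])<.022)&(V<110)
        cs=max(comps(m,8),key=lambda a:a.sum()); v,u=np.nonzero(cs); e=cv2.minAreaRect(q[cs][:,:2].astype(np.float32)); print("bore",c,cs.sum(),np.round(e[0],4),np.round(e[1],4),q[cs][:,:2].mean(0).round(4))
E
python3 m2.py | grep -v -e "^blue" -e "^green" -e floor -e "^red"
```

```text
== top table z -0.0013
housing 663 286.2 139.0 rect [6.6700e-01 1.0000e-02 1.0500e-01 5.3000e-02 6.5186e+01] hub [6.6600e-01 9.0000e-03 5.1000e-02 5.2000e-02 6.6156e+01] hubz 0.0554 flz 0.0276
housing 606 329.0 170.1 rect [ 5.7500e-01 -1.1300e-01  5.0000e-02  1.0600e-01  6.2627e+01] hub [ 5.7500e-01 -1.1300e-01  4.9000e-02  5.2000e-02  6.2523e+01] hubz 0.0555 flz 0.0276
housing 633 277.6 195.6 rect [5.0300e-01 3.4000e-02 5.1000e-02 1.0400e-01 4.7488e+01] hub [5.0300e-01 3.4000e-02 5.1000e-02 5.0000e-02 4.7683e+01] hubz 0.0552 flz 0.0278
handle top 57 [0.436  0.3755 0.1299] [0.4351 0.3762] 0.0126
cheeks 258 [array([0.435, 0.376]), array([0.063, 0.07 ]), np.float64(65.063)] 0.0588
foot 544 [array([0.437, 0.368]), array([0.196, 0.19 ]), np.float64(62.428)]
collar 104 [0.439  0.3741]
bore (0.65, 0.005) 43 [0.6394 0.0025] [0.0202 0.043 ] [0.6379 0.0036]
bore (0.576, -0.1145) 67 [ 0.5751 -0.1117] [0.0238 0.0241] [ 0.5749 -0.1121]
bore (0.5035, 0.0325) 69 [0.5024 0.0338] [0.025  0.0225] [0.5022 0.0349]
== scene table z 0.0014
housing 911 220.5 211.0 rect [ 5.7700e-01 -1.1600e-01  5.3000e-02
[... 221 characters left out ...]
00e-02 5.2000e-02 4.8000e-02 4.6482e+01] hubz 0.0576 flz 0.0301
housing 943 223.3 268.8 rect [6.6800e-01 6.0000e-03 1.0500e-01 5.0000e-02 6.4778e+01] hub [6.6800e-01 6.0000e-03 5.2000e-02 5.0000e-02 6.4993e+01] hubz 0.0575 flz 0.0301
handle top 121 [0.4396 0.3731 0.1312] [0.4391 0.3736] 0.0125
cheeks 461 [array([0.437, 0.372]), array([0.061, 0.07 ]), np.float64(65.366)] 0.0614
foot 849 [array([0.44, 0.37]), array([0.19 , 0.193]), np.float64(31.739)]
collar 204 [0.4378 0.3728]
bore (0.65, 0.005) 21 [0.6621 0.0098] [0.0156 0.0073] [0.6623 0.0098]
bore (0.576, -0.1145) 23 [ 0.5724 -0.112 ] [0.0177 0.0109] [ 0.5716 -0.1123]
bore (0.5035, 0.0325) 36 [0.5019 0.033 ] [0.0164 0.0143] [0.5018 0.0339]
```

Call:
carry_out:
  motion:
    - {"tx":0.009,"ty":0.0366,"tz":0,"twist":0.0436}
    - {"tx":0.009,"ty":0.0366,"tz":0,"twist":0.0436}
    - {"tx":0.009,"ty":0.0366,"tz":0,"twist":0.0436}
    - {"tx":0.009,"ty":0.0366,"tz":0,"twist":0.0436}
    - {"tx":0.009,"ty":0.0366,"tz":0,"twist":0.0436}
    - {"tx":0.009,"ty":0.0366,"tz":0,"twist":0.0436}
    - {"tx":0.009,"ty":0.0366,"tz":0,"twist":0.0436}
    - {"tx":0.009,"ty":0.0366,"tz":0,"twist":0.0436}
  gripper: 0
  squeeze: 30

```text
time_s: 0.77
tool_pos: [0.2904, -0.21, 0.23]
ee_rot: [[0.726, 0.688, -0.0], [0.688, -0.726, 0.0], [0.0, -0.0, -1.0]]
contact_force: [1.6, 0.2, -0.4]
grip_width: 0.094
grasp_force: 0.0
```

Call:
carry_out:
  motion:
    - {"tx":0.009,"ty":0.0366,"tz":0,"twist":0.0436}
    - {"tx":0.009,"ty":0.0366,"tz":0,"twist":0.0436}
    - {"tx":0.009,"ty":0.0366,"tz":0,"twist":0.0436}
    - {"tx":0.009,"ty":0.0366,"tz":0,"twist":0.0436}
    - {"tx":0.009,"ty":0.0366,"tz":0,"twist":0.0436}
    - {"tx":0.009,"ty":0.0366,"tz":0,"twist":0.0436}
    - {"tx":0.009,"ty":0.0366,"tz":0,"twist":0.0436}
    - {"tx":0.009,"ty":0.0366,"tz":0,"twist":0.0436}

```text
time_s: 1.43
tool_pos: [0.3623, 0.0829, 0.2303]
ee_rot: [[0.446, 0.895, 0.0], [0.895, -0.446, -0.0], [-0.0, 0.0, -1.0]]
contact_force: [1.2, 0.7, 0.4]
grip_width: 0.0943
grasp_force: 0.0
```

Call:
carry_out:
  motion:
    - {"tx":0.009,"ty":0.0366,"tz":0,"twist":0.0436}
    - {"tx":0.009,"ty":0.0366,"tz":0,"twist":0.0436}
    - {"tx":0.009,"ty":0.0366,"tz":0,"twist":0.0436}
    - {"tx":0.009,"ty":0.0366,"tz":0,"twist":0.0436}
    - {"tx":0.009,"ty":0.0366,"tz":0,"twist":0.0436}
    - {"tx":0.009,"ty":0.0366,"tz":0,"twist":0.0436}
    - {"tx":0.009,"ty":0.03,"tz":0,"twist":0.0436}
    - {"tx":0,"ty":0,"tz":0,"twist":0}

```text
time_s: 2.1
tool_pos: [0.4257, 0.3348, 0.2282]
ee_rot: [[0.153, 0.988, -0.003], [0.988, -0.153, 0.0], [0.0, -0.003, -1.0]]
contact_force: [-0.6, -1.4, -0.7]
grip_width: 0.0942
grasp_force: 0.0
```

Call:
carry_out:
  motion:
    - {"tx":0.006,"ty":0.02,"tz":0,"twist":0}
    - {"tx":0.006,"ty":0.019,"tz":0,"twist":0}
    - {"tx":0,"ty":0,"tz":-0.03,"twist":0}
    - {"tx":0,"ty":0,"tz":-0.03,"twist":0}
    - {"tx":0,"ty":0,"tz":-0.03,"twist":0}
    - {"tx":0,"ty":0,"tz":-0.017,"twist":0}
    - {"tx":0,"ty":0,"tz":-0.01,"twist":0}
    - {"tx":0,"ty":0,"tz":0,"twist":0}

```text
time_s: 2.77
tool_pos: [0.436, 0.3678, 0.1103]
ee_rot: [[0.159, 0.987, -0.005], [0.987, -0.159, -0.004], [-0.005, -0.004, -1.0]]
contact_force: [-0.5, -0.2, -0.5]
grip_width: 0.094
grasp_force: 0.0
```

Call:
carry_out:
  motion:
    - {"tx":0,"ty":0,"tz":0}
    - {"tx":0,"ty":0,"tz":0}
    - {"tx":0,"ty":0,"tz":0}
    - {"tx":0,"ty":0,"tz":0}
    - {"tx":0,"ty":0,"tz":0}
    - {"tx":0,"ty":0,"tz":0}
    - {"tx":0,"ty":0,"tz":0}
    - {"tx":0,"ty":0,"tz":0}
  gripper: 1
  squeeze: 40

```text
invalid input
```

Call:
carry_out:
  motion:
    - {"tx":0.0015,"ty":0.006,"tz":0,"twist":0}
    - {"tx":0,"ty":0,"tz":0,"twist":0}
    - {"tx":0,"ty":0,"tz":0,"twist":0}
    - {"tx":0,"ty":0,"tz":0,"twist":0}
    - {"tx":0,"ty":0,"tz":0,"twist":0}
    - {"tx":0,"ty":0,"tz":0,"twist":0}
    - {"tx":0,"ty":0,"tz":0,"twist":0}
    - {"tx":0,"ty":0,"tz":0,"twist":0}

```text
time_s: 3.43
tool_pos: [0.4392, 0.3755, 0.1137]
ee_rot: [[0.159, 0.987, 0.0], [0.987, -0.159, 0.0], [0.0, 0.0, -1.0]]
contact_force: [0.3, 0.2, 0.1]
grip_width: 0.094
grasp_force: 0.0
```

Call:
carry_out:
  motion:
    - {"tx":0,"ty":0,"tz":0,"twist":0}
    - {"tx":0,"ty":0,"tz":0,"twist":0}
    - {"tx":0,"ty":0,"tz":0,"twist":0}
    - {"tx":0,"ty":0,"tz":0,"twist":0}
    - {"tx":0,"ty":0,"tz":0,"twist":0}
    - {"tx":0,"ty":0,"tz":0,"twist":0}
    - {"tx":0,"ty":0,"tz":0,"twist":0}
    - {"tx":0,"ty":0,"tz":0,"twist":0}
  gripper: 1
  squeeze: 40

```text
time_s: 4.1
tool_pos: [0.4391, 0.3755, 0.1135]
ee_rot: [[0.159, 0.987, 0.0], [0.987, -0.159, -0.0], [-0.0, 0.0, -1.0]]
contact_force: [0.2, 0.3, 0.1]
grip_width: 0.0439
grasp_force: 0.0
```

Call:
carry_out:
  motion:
    - {"tx":0,"ty":0,"tz":0,"twist":0}
    - {"tx":0,"ty":0,"tz":0,"twist":0}
    - {"tx":0,"ty":0,"tz":0,"twist":0}
    - {"tx":0,"ty":0,"tz":0,"twist":0}
    - {"tx":0,"ty":0,"tz":0,"twist":0}
    - {"tx":0,"ty":0,"tz":0.004,"twist":0}
    - {"tx":0,"ty":0,"tz":0.015,"twist":0}
    - {"tx":0,"ty":0,"tz":0.03,"twist":0}

```text
time_s: 4.77
tool_pos: [0.4369, 0.3736, 0.1578]
ee_rot: [[0.159, 0.987, -0.008], [0.987, -0.159, -0.006], [-0.008, -0.007, -1.0]]
contact_force: [0.3, 1.0, -3.3]
grip_width: 0.0256
grasp_force: 40.0
```

Call:
carry_out:
  motion:
    - {"tx":0,"ty":0,"tz":0.03,"twist":0}
    - {"tx":0,"ty":0,"tz":0.011,"twist":0}
    - {"tx":0,"ty":0,"tz":0,"twist":0}
    - {"tx":0,"ty":0,"tz":0,"twist":0}
    - {"tx":0,"ty":0,"tz":0,"twist":0}
    - {"tx":0,"ty":0,"tz":0,"twist":0}
    - {"tx":0,"ty":0,"tz":0,"twist":0}
    - {"tx":0,"ty":0,"tz":0,"twist":0}

```text
time_s: 5.43
tool_pos: [0.4386, 0.3751, 0.2019]
ee_rot: [[0.159, 0.987, -0.002], [0.987, -0.159, -0.002], [-0.002, -0.002, -1.0]]
contact_force: [0.1, 0.1, -2.2]
grip_width: 0.0255
grasp_force: 40.0
```

```bash
python3 - <<'E'
from h import *
shot("scene","s1");p,d=shot("top","t1")
a=cv2.imread("pics/s1.png")[200:400,300:560]; b=cv2.imread("pics/t1.png")[150:350,90:350]
cv2.imwrite("pics/c2.png",cv2.resize(np.hstack([a,b]),None,fx=1.5,fy=1.5,interpolation=cv2.INTER_CUBIC)); o=get_obs(); print(o["tool_pos"],o["joint_pos"],o["contact_force"])
E
```

```text
[0.4388958  0.37532047 0.20267042] [ 3.49132924e+01  8.94998409e+00  7.73036663e+01 -4.57817360e-03
  9.38257344e+01  4.40363659e+01] [-0.85554792 -0.09638396 -2.09868553]
```

View pics/c2.png

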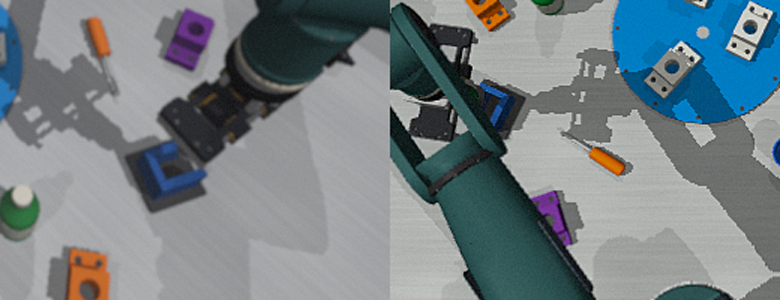

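The gauge is held (25.5 mm grip, 2.2 N) clear of the now-empty rest at crop (165,170). It goes to the nearest housing first.

Call:
carry_out:
  motion:
    - {"tx":0.0064,"ty":-0.034,"tz":0,"twist":0}
    - {"tx":0.0064,"ty":-0.034,"tz":0,"twist":0}
    - {"tx":0.0064,"ty":-0.034,"tz":0,"twist":0}
    - {"tx":0.0064,"ty":-0.034,"tz":0,"twist":0}
    - {"tx":0.0064,"ty":-0.034,"tz":0,"twist":0}
    - {"tx":0.0064,"ty":-0.034,"tz":0,"twist":0}
    - {"tx":0.0064,"ty":-0.034,"tz":0,"twist":0}
    - {"tx":0.0064,"ty":-0.034,"tz":0,"twist":0}

```text
time_s: 6.2
tool_pos: [0.4903, 0.1019, 0.2036]
ee_rot: [[0.158, 0.987, 0.001], [0.987, -0.158, 0.0], [0.0, 0.001, -1.0]]
contact_force: [-0.0, 0.1, -1.1]
grip_width: 0.0256
grasp_force: 40.0
```

Call:
carry_out:
  motion:
    - {"tx":0.0064,"ty":-0.034,"tz":0,"twist":0}
    - {"tx":0.0064,"ty":-0.034,"tz":0,"twist":0}
    - {"tx":0,"ty":0,"tz":-0.01,"twist":0}
    - {"tx":0,"ty":0,"tz":-0.01,"twist":0}
    - {"tx":0,"ty":0,"tz":-0.0075,"twist":0}
    - {"tx":0,"ty":0,"tz":0,"twist":0}
    - {"tx":0,"ty":0,"tz":0,"twist":0}
    - {"tx":0,"ty":0,"tz":0,"twist":0}

```text
time_s: 6.87
tool_pos: [0.5031, 0.0366, 0.1761]
ee_rot: [[0.157, 0.988, 0.0], [0.988, -0.157, 0.0], [0.0, 0.0, -1.0]]
contact_force: [0.2, -0.4, -1.2]
grip_width: 0.0259
grasp_force: 40.0
```

```bash
cat > m3.py <<'E'
import sys
from h import *
from meas import comps
# gauge seen in hand: handle/collar/pin vs TCP
o=get_obs(); T=np.array(o["tool_pos"]); print(T.round(4),o["contact_force"].round(2))
for n in("scene","top"):
    f=sys.argv[1]+n[0]; p,d=shot(n,f); P=cloud(n,d); hsv=cv2.cvtColor(p[:,:,::-1].copy(),cv2.COLOR_BGR2HSV).astype(int); H,S,V=[hsv[...,i] for i in range(3)]; Z=P[...,2]
    near=(np.hypot(P[...,0]-T[0],P[...,1]-T[1])<.035)&(d>0)
    for nm,lo,hi in(("collar",T[2]-.0535,T[2]-.0425),("pin",T[2]-.0935,T[2]-.057)):
        k=near&(Z>lo)&(Z<hi); 
        if k.sum()>3: q=P[k]; print(n,nm,k.sum(),q.mean(0).round(4),cv2.minEnclosingCircle(q[:,:2].astype(np.float32)))
    k=near&(H>45)&(H<85)&(S>100); print(n,"handle",k.sum(), P[k].mean(0).round(4) if k.sum() else "")
a=cv2.imread("pics/%ss.png"%sys.argv[1]); cv2.imwrite("pics/%sc.png"%sys.argv[1],cv2.resize(a[130:310,150:350],None,fx=3,fy=3,interpolation=cv2.INTER_CUBIC))
E
python3 m3.py A
```

```text
[0.5031 0.0366 0.1761] [ 0.21 -0.39 -1.23]
scene collar 141 [0.5092 0.0446 0.1305] ((0.5029186010360718, 0.03603687882423401), 0.0231529138982296)
scene pin 35 [0.5093 0.0424 0.0955] ((0.5060528516769409, 0.03914228081703186), 0.01049469131976366)
scene handle 141 [0.5054 0.0444 0.1751]
top handle 24 [0.4937 0.0315 0.4511]
```

View pics/Ac.png

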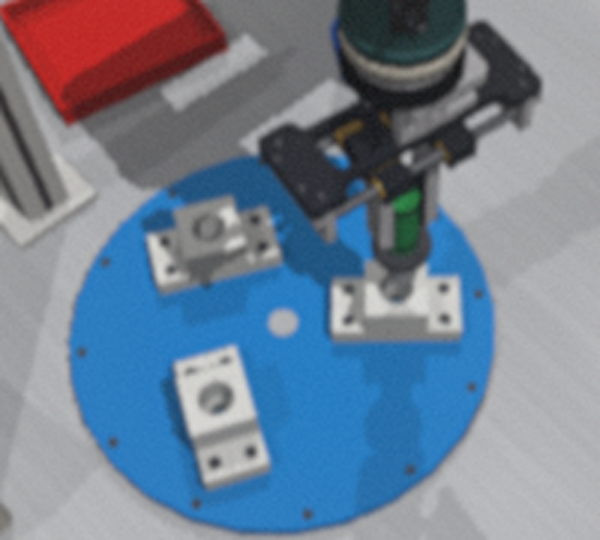

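The view shows the pin about 25 mm above the bore of the right-hand housing (crop 395,285). The collar measures (0.5029, 0.0360) against the hub at (0.504, 0.031) in the same camera, so I shift by about (+1, -4) mm and lower gently.

Call:
carry_out:
  motion:
    - {"tx":0.001,"ty":-0.004,"tz":-0.005,"twist":0}
    - {"tx":0,"ty":0,"tz":-0.007,"twist":0}
    - {"tx":0,"ty":0,"tz":-0.007,"twist":0}
    - {"tx":0,"ty":0,"tz":-0.005,"twist":0}
    - {"tx":0,"ty":0,"tz":-0.004,"twist":0}
    - {"tx":0,"ty":0,"tz":-0.002,"twist":0}
    - {"tx":0,"ty":0,"tz":0,"twist":0}
    - {"tx":0,"ty":0,"tz":0,"twist":0}

```text
time_s: 7.63
tool_pos: [0.5041, 0.0315, 0.1459]
ee_rot: [[0.159, 0.987, -0.0], [0.987, -0.159, -0.0], [-0.0, -0.0, -1.0]]
contact_force: [-0.1, 1.1, -1.6]
grip_width: 0.0257
grasp_force: 40.0
```

```bash
python3 -c "
from rig import *
o=get_obs();print(o['tool_pos'],o['contact_force'],o['moment'])"
```

```text
[0.50407873 0.03147459 0.14593186] [-0.06764521  1.14196568 -1.6140382 ] [ 0.01009483 -0.13309229  0.017582  ]
```

Call:
carry_out:
  motion:
    - {"tx":0,"ty":0,"tz":-0.003,"twist":0}
    - {"tx":0,"ty":0,"tz":-0.004,"twist":0}
    - {"tx":0,"ty":0,"tz":-0.004,"twist":0}
    - {"tx":0,"ty":0,"tz":-0.004,"twist":0}
    - {"tx":0,"ty":0,"tz":-0.003,"twist":0}
    - {"tx":0,"ty":0,"tz":-0.002,"twist":0}
    - {"tx":0,"ty":0,"tz":0,"twist":0}
    - {"tx":0,"ty":0,"tz":0,"twist":0}

```text
time_s: 8.3
tool_pos: [0.5041, 0.0315, 0.1259]
ee_rot: [[0.159, 0.987, -0.0], [0.987, -0.159, -0.0], [-0.0, -0.0, -1.0]]
contact_force: [0.4, -0.5, -2.4]
grip_width: 0.0256
grasp_force: 40.0
```

Call:
carry_out:
  motion:
    - {"tx":0,"ty":0,"tz":-0.002,"twist":0}
    - {"tx":0,"ty":0,"tz":-0.002,"twist":0}
    - {"tx":0,"ty":0,"tz":-0.002,"twist":0}
    - {"tx":0,"ty":0,"tz":-0.001,"twist":0}
    - {"tx":0,"ty":0,"tz":-0.001,"twist":0}
    - {"tx":0,"ty":0,"tz":0,"twist":0}
    - {"tx":0,"ty":0,"tz":0,"twist":0}
    - {"tx":0,"ty":0,"tz":0,"twist":0}

```text
time_s: 8.97
tool_pos: [0.5042, 0.0315, 0.1181]
ee_rot: [[0.158, 0.987, 0.0], [0.987, -0.158, -0.0], [0.0, 0.0, -1.0]]
contact_force: [-0.4, 0.1, -2.2]
grip_width: 0.0253
grasp_force: 40.0
```

Call:
carry_out:
  motion:
    - {"tx":0,"ty":0,"tz":-0.002,"twist":0}
    - {"tx":0,"ty":0,"tz":-0.002,"twist":0}
    - {"tx":0,"ty":0,"tz":-0.002,"twist":0}
    - {"tx":0,"ty":0,"tz":-0.001,"twist":0}
    - {"tx":0,"ty":0,"tz":-0.001,"twist":0}
    - {"tx":0,"ty":0,"tz":-0.001,"twist":0}
    - {"tx":0,"ty":0,"tz":0,"twist":0}
    - {"tx":0,"ty":0,"tz":0,"twist":0}

```text
time_s: 9.63
tool_pos: [0.5039, 0.0315, 0.1105]
ee_rot: [[0.158, 0.987, 0.0], [0.987, -0.158, -0.0], [-0.0, 0.0, -1.0]]
contact_force: [-3.8, 1.2, 6.3]
grip_width: 0.0253
grasp_force: 40.0
```

This housing took the gauge fully: the collar seated at TCP z 0.1105 with about 8 N, so it is good. The ledge in the bad one should be felt near 0.1225. Next is the housing at (0.577, -0.116).

Call:
carry_out:
  motion:
    - {"tx":0,"ty":0,"tz":0.01,"twist":0}
    - {"tx":0,"ty":0,"tz":0.025,"twist":0}
    - {"tx":0,"ty":0,"tz":0.025,"twist":0}
    - {"tx":0,"ty":0,"tz":0.006,"twist":0}
    - {"tx":0,"ty":0,"tz":0,"twist":0}
    - {"tx":0.0146,"ty":-0.0295,"tz":0,"twist":0}
    - {"tx":0.0146,"ty":-0.0295,"tz":0,"twist":0}
    - {"tx":0.0146,"ty":-0.0295,"tz":0,"twist":0}

```text
time_s: 10.3
tool_pos: [0.5475, -0.0574, 0.1731]
ee_rot: [[0.157, 0.988, -0.002], [0.988, -0.157, 0.0], [0.0, -0.002, -1.0]]
contact_force: [0.5, 0.2, -2.5]
grip_width: 0.0254
grasp_force: 40.0
```

Call:
carry_out:
  motion:
    - {"tx":0.0146,"ty":-0.0295,"tz":0,"twist":0}
    - {"tx":0.0146,"ty":-0.0295,"tz":0,"twist":0}
    - {"tx":0,"ty":0,"tz":0,"twist":0}
    - {"tx":0,"ty":0,"tz":0,"twist":0}
    - {"tx":0,"ty":0,"tz":0,"twist":0}
    - {"tx":0,"ty":0,"tz":0,"twist":0}
    - {"tx":0,"ty":0,"tz":0,"twist":0}
    - {"tx":0,"ty":0,"tz":0,"twist":0}

```text
time_s: 10.97
tool_pos: [0.5768, -0.1149, 0.1751]
ee_rot: [[0.157, 0.988, 0.0], [0.988, -0.157, 0.0], [0.0, 0.0, -1.0]]
contact_force: [-0.7, -0.0, -2.7]
grip_width: 0.0253
grasp_force: 40.0
```

```bash
python3 m3.py B
```

```text
[ 0.5768 -0.1149  0.1751] [-0.67 -0.02 -2.65]
scene collar 134 [ 0.5807 -0.1064  0.1295] ((0.5769181251525879, -0.1140938475728035), 0.022802473977208138)
scene pin 48 [ 0.5807 -0.1082  0.0955] ((0.5778237581253052, -0.11372141540050507), 0.01158229261636734)
scene handle 205 [ 0.5777 -0.1091  0.175 ]
top handle 19 [ 0.5581 -0.1186  0.4684]
```

Call:
carry_out:
  motion:
    - {"tx":0,"ty":-0.0012,"tz":-0.01,"twist":0}
    - {"tx":0,"ty":0,"tz":-0.01,"twist":0}
    - {"tx":0,"ty":0,"tz":-0.004,"twist":0}
    - {"tx":0,"ty":0,"tz":-0.003,"twist":0}
    - {"tx":0,"ty":0,"tz":-0.003,"twist":0}
    - {"tx":0,"ty":0,"tz":0,"twist":0}
    - {"tx":0,"ty":0,"tz":0,"twist":0}
    - {"tx":0,"ty":0,"tz":0,"twist":0}

```text
time_s: 11.73
tool_pos: [0.5769, -0.1167, 0.1447]
ee_rot: [[0.158, 0.987, -0.001], [0.987, -0.158, 0.001], [0.001, -0.001, -1.0]]
contact_force: [-0.9, 1.7, -3.8]
grip_width: 0.0255
grasp_force: 40.0
```

Already about 6 mm into the mouth and free. Continuing toward the possible ledge.

Call:
carry_out:
  motion:
    - {"tx":0,"ty":0,"tz":-0.004,"twist":0}
    - {"tx":0,"ty":0,"tz":-0.005,"twist":0}
    - {"tx":0,"ty":0,"tz":-0.005,"twist":0}
    - {"tx":0,"ty":0,"tz":-0.004,"twist":0}
    - {"tx":0,"ty":0,"tz":-0.002,"twist":0}
    - {"tx":0,"ty":0,"tz":0,"twist":0}
    - {"tx":0,"ty":0,"tz":0,"twist":0}
    - {"tx":0,"ty":0,"tz":0,"twist":0}

```text
time_s: 12.4
tool_pos: [0.5768, -0.1175, 0.1242]
ee_rot: [[0.159, 0.987, -0.001], [0.987, -0.159, -0.001], [-0.001, -0.001, -1.0]]
contact_force: [-0.7, 2.6, -2.8]
grip_width: 0.0251
grasp_force: 40.0
```

Call:
carry_out:
  motion:
    - {"tx":0,"ty":0,"tz":-0.001,"twist":0}
    - {"tx":0,"ty":0,"tz":-0.001,"twist":0}
    - {"tx":0,"ty":0,"tz":-0.001,"twist":0}
    - {"tx":0,"ty":0,"tz":-0.0005,"twist":0}
    - {"tx":0,"ty":0,"tz":0,"twist":0}
    - {"tx":0,"ty":0,"tz":0,"twist":0}
    - {"tx":0,"ty":0,"tz":0,"twist":0}
    - {"tx":0,"ty":0,"tz":0,"twist":0}

```text
time_s: 13.07
tool_pos: [0.5773, -0.1174, 0.1217]
ee_rot: [[0.159, 0.987, 0.001], [0.987, -0.159, -0.001], [-0.0, 0.001, -1.0]]
contact_force: [0.4, 1.2, -1.0]
grip_width: 0.0255
grasp_force: 40.0
```

Call:
carry_out:
  motion:
    - {"tx":0,"ty":0,"tz":-0.001,"twist":0}
    - {"tx":0,"ty":0,"tz":-0.001,"twist":0}
    - {"tx":0,"ty":0,"tz":0,"twist":0}
    - {"tx":0,"ty":0,"tz":0,"twist":0}
    - {"tx":0,"ty":0,"tz":0,"twist":0}
    - {"tx":0,"ty":0,"tz":0,"twist":0}
    - {"tx":0,"ty":0,"tz":0,"twist":0}
    - {"tx":0,"ty":0,"tz":0,"twist":0}

```text
time_s: 13.73
tool_pos: [0.577, -0.1173, 0.1193]
ee_rot: [[0.159, 0.987, -0.0], [0.987, -0.159, -0.0], [-0.0, -0.0, -1.0]]
contact_force: [0.1, 0.4, -1.3]
grip_width: 0.0253
grasp_force: 40.0
```

Call:
carry_out:
  motion:
    - {"tx":0,"ty":0,"tz":-0.002,"twist":0}
    - {"tx":0,"ty":0,"tz":-0.002,"twist":0}
    - {"tx":0,"ty":0,"tz":-0.002,"twist":0}
    - {"tx":0,"ty":0,"tz":-0.002,"twist":0}
    - {"tx":0,"ty":0,"tz":-0.001,"twist":0}
    - {"tx":0,"ty":0,"tz":-0.0005,"twist":0}
    - {"tx":0,"ty":0,"tz":0,"twist":0}
    - {"tx":0,"ty":0,"tz":0,"twist":0}

```text
time_s: 14.4
tool_pos: [0.577, -0.1173, 0.1105]
ee_rot: [[0.159, 0.987, 0.0], [0.987, -0.159, -0.0], [-0.0, 0.0, -1.0]]
contact_force: [-3.0, 0.6, 3.1]
grip_width: 0.0253
grasp_force: 40.0
```

The second housing is also good: the collar seated at 0.1105 again. Now the third, which still has to be felt.

Call:
carry_out:
  motion:
    - {"tx":0,"ty":0,"tz":0.01,"twist":0}
    - {"tx":0,"ty":0,"tz":0.025,"twist":0}
    - {"tx":0,"ty":0,"tz":0.025,"twist":0}
    - {"tx":0,"ty":0,"tz":0.006,"twist":0}
    - {"tx":0,"ty":0,"tz":0,"twist":0}
    - {"tx":0.0182,"ty":0.0246,"tz":0,"twist":0}
    - {"tx":0.0182,"ty":0.0246,"tz":0,"twist":0}
    - {"tx":0.0182,"ty":0.0246,"tz":0,"twist":0}

```text
time_s: 15.07
tool_pos: [0.6315, -0.043, 0.1738]
ee_rot: [[0.16, 0.987, -0.003], [0.987, -0.16, 0.0], [-0.0, -0.003, -1.0]]
contact_force: [0.8, -0.3, -1.6]
grip_width: 0.0254
grasp_force: 40.0
```

Call:
carry_out:
  motion:
    - {"tx":0.0182,"ty":0.0246,"tz":0,"twist":0}
    - {"tx":0.0182,"ty":0.0246,"tz":0,"twist":0}
    - {"tx":0,"ty":0,"tz":0,"twist":0}
    - {"tx":0,"ty":0,"tz":0,"twist":0}
    - {"tx":0,"ty":0,"tz":0,"twist":0}
    - {"tx":0,"ty":0,"tz":0,"twist":0}
    - {"tx":0,"ty":0,"tz":0,"twist":0}
    - {"tx":0,"ty":0,"tz":0,"twist":0}

```text
time_s: 15.73
tool_pos: [0.6677, 0.0047, 0.1761]
ee_rot: [[0.16, 0.987, 0.0], [0.987, -0.16, -0.0], [-0.0, 0.0, -1.0]]
contact_force: [-0.0, 0.4, -2.5]
grip_width: 0.0256
grasp_force: 40.0
```

```bash
python3 m3.py C
```

```text
[0.6677 0.0047 0.1761] [-0.03  0.4  -2.5 ]
scene collar 152 [0.6709 0.0147 0.1308] ((0.668003499507904, 0.0049096280708909035), 0.02274121716618538)
scene pin 25 [0.6707 0.0122 0.0935] ((0.6695470213890076, 0.0080050528049469), 0.010316800326108932)
scene handle 232 [0.6681 0.0101 0.1775]
top collar 6 [ 0.6598 -0.0131  0.1282] ((0.658531904220581, -0.01358070969581604), 0.004501453600823879)
top handle 33 [ 0.6395 -0.0048  0.4154]
```

Call:
carry_out:
  motion:
    - {"tx":0,"ty":0.0008,"tz":-0.01,"twist":0}
    - {"tx":0,"ty":0,"tz":-0.01,"twist":0}
    - {"tx":0,"ty":0,"tz":-0.004,"twist":0}
    - {"tx":0,"ty":0,"tz":-0.003,"twist":0}
    - {"tx":0,"ty":0,"tz":-0.003,"twist":0}
    - {"tx":0,"ty":0,"tz":0,"twist":0}
    - {"tx":0,"ty":0,"tz":0,"twist":0}
    - {"tx":0,"ty":0,"tz":0,"twist":0}

```text
time_s: 16.5
tool_pos: [0.6684, 0.0066, 0.1464]
ee_rot: [[0.158, 0.987, 0.001], [0.987, -0.158, -0.0], [0.0, 0.001, -1.0]]
contact_force: [0.8, -0.6, -2.9]
grip_width: 0.0252
grasp_force: 40.0
```

Call:
carry_out:
  motion:
    - {"tx":0,"ty":0,"tz":-0.004,"twist":0}
    - {"tx":0,"ty":0,"tz":-0.005,"twist":0}
    - {"tx":0,"ty":0,"tz":-0.005,"twist":0}
    - {"tx":0,"ty":0,"tz":-0.004,"twist":0}
    - {"tx":0,"ty":0,"tz":-0.002,"twist":0}
    - {"tx":0,"ty":0,"tz":0,"twist":0}
    - {"tx":0,"ty":0,"tz":0,"twist":0}
    - {"tx":0,"ty":0,"tz":0,"twist":0}

```text
time_s: 17.17
tool_pos: [0.6683, 0.0066, 0.1262]
ee_rot: [[0.159, 0.987, 0.001], [0.987, -0.159, -0.0], [0.0, 0.001, -1.0]]
contact_force: [-0.4, 0.8, -2.2]
grip_width: 0.026
grasp_force: 40.0
```

Call:
carry_out:
  motion:
    - {"tx":0,"ty":0,"tz":-0.0015,"twist":0}
    - {"tx":0,"ty":0,"tz":-0.001,"twist":0}
    - {"tx":0,"ty":0,"tz":-0.001,"twist":0}
    - {"tx":0,"ty":0,"tz":-0.001,"twist":0}
    - {"tx":0,"ty":0,"tz":0,"twist":0}
    - {"tx":0,"ty":0,"tz":0,"twist":0}
    - {"tx":0,"ty":0,"tz":0,"twist":0}
    - {"tx":0,"ty":0,"tz":0,"twist":0}

```text
time_s: 17.83
tool_pos: [0.6683, 0.0066, 0.1224]
ee_rot: [[0.158, 0.987, 0.001], [0.987, -0.158, -0.0], [0.0, 0.001, -1.0]]
contact_force: [-2.3, 0.5, 4.6]
grip_width: 0.0256
grasp_force: 40.0
```

Call:
carry_out:
  motion:
    - {"tx":0,"ty":0,"tz":-0.001,"twist":0}
    - {"tx":0,"ty":0,"tz":-0.001,"twist":0}
    - {"tx":0,"ty":0,"tz":0,"twist":0}
    - {"tx":0,"ty":0,"tz":0,"twist":0}
    - {"tx":0,"ty":0,"tz":0,"twist":0}
    - {"tx":0,"ty":0,"tz":0,"twist":0}
    - {"tx":0,"ty":0,"tz":0,"twist":0}
    - {"tx":0,"ty":0,"tz":0,"twist":0}

```text
time_s: 18.5
tool_pos: [0.6683, 0.0067, 0.1224]
ee_rot: [[0.158, 0.987, 0.002], [0.987, -0.158, -0.0], [0.0, 0.002, -1.0]]
contact_force: [-3.5, 0.6, 9.1]
grip_width: 0.025
grasp_force: 40.0
```

```bash
python3 - <<'E'
from h import *
o=get_obs(); print(o["tool_pos"],o["contact_force"],o["joint_pos"].round(1))
# rest in the frame taken while it was empty
d=np.load("pics/s1.npy"); P=cloud("scene",d); p=cv2.imread("pics/s1.png"); hsv=cv2.cvtColor(p,cv2.COLOR_BGR2HSV).astype(int); H,S=hsv[...,0],hsv[...,1]
b=(np.hypot(P[...,0]-.437,P[...,1]-.373)<.06)&(P[...,2]>.05)&(P[...,2]<.066)&(H>95)&(H<125)&(S>80); Q=P[b]
r=cv2.minAreaRect(Q[:,:2].astype(np.float32)); print("rest",b.sum(),r,np.median(Q[:,2]))
E
```

```text
[0.66834591 0.00666465 0.12237287] [-3.52718423  0.58286305  9.12229329] [-4.3 22.2 70.  -0.  87.6  4.8]
rest 514 ((0.4363321363925934, 0.37262144684791565), (0.06052107363939285, 0.06970470398664474), 64.82035827636719) 0.061429809426483906
```

The gauge stopped at 0.1224, 12 mm short, and the force rose to 9 N with no further movement. This is the bad housing. I take the gauge back to its rest.

Call:
carry_out:
  motion:
    - {"tx":0,"ty":0,"tz":0.012,"twist":0}
    - {"tx":0,"ty":0,"tz":0.025,"twist":0}
    - {"tx":0,"ty":0,"tz":0.03,"twist":0}
    - {"tx":0,"ty":0,"tz":0.016,"twist":0}
    - {"tx":-0.01923,"ty":0.03057,"tz":0,"twist":0}
    - {"tx":-0.01923,"ty":0.03057,"tz":0,"twist":0}
    - {"tx":-0.01923,"ty":0.03057,"tz":0,"twist":0}
    - {"tx":-0.01923,"ty":0.03057,"tz":0,"twist":0}

```text
time_s: 19.17
tool_pos: [0.5905, 0.1298, 0.2017]
ee_rot: [[0.16, 0.987, -0.0], [0.987, -0.16, 0.0], [0.0, -0.0, -1.0]]
contact_force: [0.8, 0.3, -1.9]
grip_width: 0.0256
grasp_force: 40.0
```

Call:
carry_out:
  motion:
    - {"tx":-0.01923,"ty":0.03057,"tz":0,"twist":0}
    - {"tx":-0.01923,"ty":0.03057,"tz":0,"twist":0}
    - {"tx":-0.01923,"ty":0.03057,"tz":0,"twist":0}
    - {"tx":-0.01923,"ty":0.03057,"tz":0,"twist":0}
    - {"tx":-0.01923,"ty":0.03057,"tz":0,"twist":0}
    - {"tx":-0.01923,"ty":0.03057,"tz":0,"twist":0}
    - {"tx":-0.01923,"ty":0.03057,"tz":0,"twist":0}
    - {"tx":-0.01923,"ty":0.03057,"tz":0,"twist":0}

```text
time_s: 19.83
tool_pos: [0.4363, 0.3748, 0.2018]
ee_rot: [[0.159, 0.987, -0.0], [0.987, -0.159, -0.0], [-0.0, -0.0, -1.0]]
contact_force: [1.0, 0.8, -2.4]
grip_width: 0.0253
grasp_force: 40.0
```

Call:
carry_out:
  motion:
    - {"tx":0,"ty":0,"tz":0,"twist":0}
    - {"tx":0,"ty":0,"tz":0,"twist":0}
    - {"tx":0,"ty":0,"tz":0,"twist":0}
    - {"tx":0,"ty":0,"tz":0,"twist":0}
    - {"tx":0,"ty":0,"tz":0,"twist":0}
    - {"tx":0,"ty":0,"tz":0,"twist":0}
    - {"tx":0,"ty":0,"tz":0,"twist":0}
    - {"tx":0,"ty":0,"tz":0,"twist":0}

```text
time_s: 20.5
tool_pos: [0.4378, 0.3729, 0.2026]
ee_rot: [[0.16, 0.987, 0.0], [0.987, -0.16, 0.0], [0.0, 0.0, -1.0]]
contact_force: [0.2, -0.3, -2.9]
grip_width: 0.0258
grasp_force: 40.0
```

Call:
carry_out:
  motion:
    - {"tx":0,"ty":0,"tz":-0.025,"twist":0}
    - {"tx":0,"ty":0,"tz":-0.02,"twist":0}
    - {"tx":0,"ty":0,"tz":-0.01,"twist":0}
    - {"tx":0,"ty":0,"tz":-0.01,"twist":0}
    - {"tx":0,"ty":0,"tz":-0.01,"twist":0}
    - {"tx":0,"ty":0,"tz":-0.008,"twist":0}
    - {"tx":0,"ty":0,"tz":-0.003,"twist":0}
    - {"tx":0,"ty":0,"tz":0,"twist":0}

```text
time_s: 21.17
tool_pos: [0.4371, 0.3733, 0.1158]
ee_rot: [[0.158, 0.987, -0.001], [0.987, -0.158, -0.001], [-0.001, -0.001, -1.0]]
contact_force: [-0.3, -0.1, -2.3]
grip_width: 0.0257
grasp_force: 40.0
```

Call:
carry_out:
  motion:
    - {"tx":0,"ty":0,"tz":0,"twist":0}
    - {"tx":0,"ty":0,"tz":-0.001,"twist":0}
    - {"tx":0,"ty":0,"tz":-0.001,"twist":0}
    - {"tx":0,"ty":0,"tz":-0.001,"twist":0}
    - {"tx":0,"ty":0,"tz":0,"twist":0}
    - {"tx":0,"ty":0,"tz":0,"twist":0}
    - {"tx":0,"ty":0,"tz":0,"twist":0}
    - {"tx":0,"ty":0,"tz":0,"twist":0}

```text
time_s: 21.83
tool_pos: [0.4374, 0.3735, 0.1136]
ee_rot: [[0.158, 0.987, 0.0], [0.987, -0.158, 0.0], [0.0, 0.0, -1.0]]
contact_force: [-0.7, -0.1, -2.0]
grip_width: 0.0252
grasp_force: 40.0
```

Call:
carry_out:
  motion:
    - {"tx":0,"ty":0,"tz":-0.0005,"twist":0}
    - {"tx":0,"ty":0,"tz":0,"twist":0}
    - {"tx":0,"ty":0,"tz":0,"twist":0}
    - {"tx":0,"ty":0,"tz":0,"twist":0}
    - {"tx":0,"ty":0,"tz":0,"twist":0}
    - {"tx":0,"ty":0,"tz":0,"twist":0}
    - {"tx":0,"ty":0,"tz":0,"twist":0}
    - {"tx":0,"ty":0,"tz":0,"twist":0}
  gripper: 0

```text
time_s: 22.5
tool_pos: [0.4374, 0.3735, 0.113]
ee_rot: [[0.159, 0.987, 0.0], [0.987, -0.159, 0.0], [0.0, 0.0, -1.0]]
contact_force: [1.1, -0.7, -0.4]
grip_width: 0.0752
grasp_force: 0.0
```

Call:
carry_out:
  motion:
    - {"tx":0,"ty":0,"tz":0,"twist":0}
    - {"tx":0,"ty":0,"tz":0.02,"twist":0}
    - {"tx":0,"ty":0,"tz":0.03,"twist":0}
    - {"tx":0,"ty":0,"tz":0.03,"twist":0}
    - {"tx":0,"ty":0,"tz":0.03,"twist":0}
    - {"tx":0,"ty":0,"tz":0,"twist":0}
    - {"tx":0,"ty":0,"tz":0,"twist":0}
    - {"tx":0,"ty":0,"tz":0,"twist":0}

```text
time_s: 23.17
tool_pos: [0.4371, 0.3732, 0.222]
ee_rot: [[0.159, 0.987, -0.001], [0.987, -0.159, -0.001], [-0.001, -0.001, -1.0]]
contact_force: [-0.6, 0.4, -0.5]
grip_width: 0.0941
grasp_force: 0.0
```

Call:
carry_out:
  motion:
    - {"tx":0.0193,"ty":-0.0306,"tz":0,"twist":-0.023}
    - {"tx":0.0193,"ty":-0.0306,"tz":0,"twist":-0.023}
    - {"tx":0.0193,"ty":-0.0306,"tz":0,"twist":-0.023}
    - {"tx":0.0193,"ty":-0.0306,"tz":0,"twist":-0.023}
    - {"tx":0.0193,"ty":-0.0306,"tz":0,"twist":-0.023}
    - {"tx":0.0193,"ty":-0.0306,"tz":0,"twist":-0.023}
    - {"tx":0.0193,"ty":-0.0306,"tz":0,"twist":-0.023}
    - {"tx":0.0193,"ty":-0.0306,"tz":0,"twist":-0.023}

```text
time_s: 23.83
tool_pos: [0.5914, 0.1269, 0.22]
ee_rot: [[0.338, 0.941, -0.005], [0.941, -0.338, -0.001], [-0.002, -0.004, -1.0]]
contact_force: [-0.2, 0.5, -0.2]
grip_width: 0.0943
grasp_force: 0.0
```

Call:
carry_out:
  motion:
    - {"tx":0.0193,"ty":-0.0306,"tz":0,"twist":-0.023}
    - {"tx":0.0193,"ty":-0.0306,"tz":0,"twist":-0.023}
    - {"tx":0.0193,"ty":-0.0306,"tz":0,"twist":-0.023}
    - {"tx":0.0193,"ty":-0.0306,"tz":0,"twist":-0.023}
    - {"tx":0,"ty":0,"tz":0,"twist":0}
    - {"tx":0,"ty":0,"tz":0,"twist":0}
    - {"tx":0,"ty":0,"tz":0,"twist":0}
    - {"tx":0,"ty":0,"tz":0,"twist":0}

```text
time_s: 24.5
tool_pos: [0.6681, 0.0075, 0.2219]
ee_rot: [[0.42, 0.907, -0.002], [0.907, -0.42, 0.001], [-0.0, -0.002, -1.0]]
contact_force: [-1.0, 0.5, 0.2]
grip_width: 0.0941
grasp_force: 0.0
```

```bash
python3 - <<'E'
from h import *
from meas import run
for n,f in(("top","top0"),("scene","scene0")):
    P=cloud(n,np.load("pics/%s.npy"%f)); k=(np.hypot(P[...,0]-.65,P[...,1]+.27)<.08)
    for lo,hi in((.006,.014),(.05,.3)):
        q=P[k&(P[...,2]>lo)&(P[...,2]<hi)]; print(n,lo,len(q),np.percentile(q,[2,98],0).round(3).tolist())
for n in("top","scene"): shot(n,n+"D"); run(n,n+"D")
a=cv2.imread("pics/sceneD.png"); b=cv2.imread("pics/topD.png"); cv2.imwrite("pics/Dc.png",cv2.resize(np.hstack([a[120:400,150:480],b[100:380,100:430]]),None,fx=1.2,fy=1.2))
E
```

```text
top 0.006 192 [[0.605, -0.32, 0.006], [0.691, -0.226, 0.013]]
top 0.05 642 [[0.629, -0.285, 0.056], [0.668, -0.247, 0.296]]
scene 0.006 336 [[0.613, -0.299, 0.007], [0.692, -0.239, 0.014]]
scene 0.05 1638 [[0.634, -0.284, 0.056], [0.673, -0.249, 0.296]]
== top table z -0.0014
blue 114 [ 0.7    0.749 -0.018  0.009  0.01   0.019]
blue 4667 [ 0.401  0.748 -0.197 -0.018  0.01   0.023]
blue 209 [0.515 0.63  0.123 0.149 0.01  0.02 ]
blue 2037 [-0.181  0.621  1.082  1.266 -0.603 -0.375]
blue 297 [0.391 0.477 0.334 0.397 0.057 0.069]
blue 413 [ 0.311  0.372 -0.209 -0.148  0.013  0.068]
blue 1643 [-0.112 -0.039  0.31   0.562  0.096  0.1  ]
green 67 510.5 67.0 [ 0.878 -0.655  0.041]
green 26 352.8 69.2 [ 0.848 -0.182  0.098]
green 221 191.9 145.2 [0.633 0.262 0.119]
green 99 149.6 217.2 [0.433 0.371 0.133]
red 3164 423.5 199.7 [ 0.393  0.583 -0.468 -0.292  0.004  0.032]
  floor 2662 [ 0.401  0.58  -0.464 -0.294  0.003] ((0.487598717212677, -0.3791772723197937), (0.15031173825263977, 0.17050117254257202), 79.417724609375)
housing 607 329.5 170.3 rect [ 5.7400e-01 -1.1400e-01  5.0000e-02  1.0500
[... 583 characters left out ...]
296 -0.025]
green 53 30.1 34.2 [ 0.59  -1.242 -0.024]
green 47 11.0 152.7 [ 0.879 -0.656  0.043]
green 146 423.6 300.2 [0.443 0.373 0.134]
green 267 313.5 343.6 [0.657 0.28  0.115]
housing 265 217.5 218.3 rect [ 5.9500e-01 -1.0700e-01  1.9000e-02  7.9000e-02  6.0883e+01] hub [ 5.8700e-01 -9.5000e-02  4.0000e-03  4.8000e-02  6.4825e+01] hubz 0.0539 flz 0.0297
housing 946 282.1 230.4 rect [5.0300e-01 3.1000e-02 5.2000e-02 1.0400e-01 4.7638e+01] hub [5.0400e-01 3.1000e-02 5.1000e-02 4.8000e-02 4.5912e+01] hubz 0.0575 flz 0.0301
housing 938 223.5 268.5 rect [6.6700e-01 6.0000e-03 1.0600e-01 5.0000e-02 6.4742e+01] hub [6.6700e-01 6.0000e-03 5.3000e-02 5.0000e-02 6.4726e+01] hubz 0.0575 flz 0.0299
```

View pics/Dc.png

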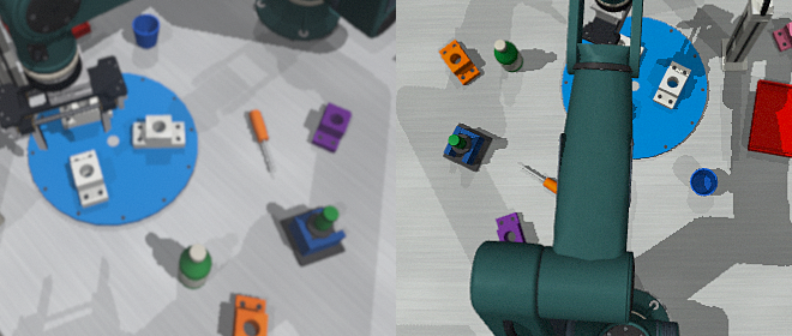

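The view shows the gauge back upright in the rest (left crop 328,225) and the housings unmoved. The gripper is above the bad housing. I lower and grip it across its 50 mm width.

Call:
carry_out:
  motion:
    - {"tx":0,"ty":-0.001,"tz":-0.03,"twist":0}
    - {"tx":0,"ty":0,"tz":-0.03,"twist":0}
    - {"tx":0,"ty":0,"tz":-0.03,"twist":0}
    - {"tx":0,"ty":0,"tz":-0.03,"twist":0}
    - {"tx":0,"ty":0,"tz":-0.03,"twist":0}
    - {"tx":0,"ty":0,"tz":-0.017,"twist":0}
    - {"tx":0,"ty":0,"tz":-0.01,"twist":0}
    - {"tx":0,"ty":0,"tz":0,"twist":0}

```text
time_s: 25.27
tool_pos: [0.6669, 0.0064, 0.0431]
ee_rot: [[0.42, 0.907, -0.005], [0.907, -0.42, 0.0], [-0.002, -0.005, -1.0]]
contact_force: [-1.3, 0.5, -0.1]
grip_width: 0.0937
grasp_force: 0.0
```

Call:
carry_out:
  motion:
    - {"tx":0,"ty":0,"tz":0,"twist":0}
    - {"tx":0,"ty":0,"tz":0,"twist":0}
    - {"tx":0,"ty":0,"tz":0,"twist":0}
    - {"tx":0,"ty":0,"tz":0,"twist":0}
    - {"tx":0,"ty":0,"tz":0,"twist":0}
    - {"tx":0,"ty":0,"tz":0,"twist":0}
    - {"tx":0,"ty":0,"tz":0,"twist":0}
    - {"tx":0,"ty":0,"tz":0,"twist":0}
  gripper: 1
  squeeze: 45

```text
time_s: 25.93
tool_pos: [0.6677, 0.0059, 0.0465]
ee_rot: [[0.421, 0.907, -0.003], [0.907, -0.421, 0.001], [-0.0, -0.003, -1.0]]
contact_force: [-4.9, 0.9, 4.7]
grip_width: 0.0494
grasp_force: 45.0
```

Call:
carry_out:
  motion:
    - {"tx":0,"ty":0,"tz":0,"twist":0}
    - {"tx":0,"ty":0,"tz":0.005,"twist":0}
    - {"tx":0,"ty":0,"tz":0.015,"twist":0}
    - {"tx":0,"ty":0,"tz":0.025,"twist":0}
    - {"tx":0,"ty":0,"tz":0.025,"twist":0}
    - {"tx":0,"ty":0,"tz":0.02,"twist":0}
    - {"tx":0,"ty":0,"tz":0,"twist":0}
    - {"tx":0,"ty":0,"tz":0,"twist":0}

```text
time_s: 26.6
tool_pos: [0.6696, 0.005, 0.1363]
ee_rot: [[0.422, 0.907, 0.002], [0.907, -0.422, -0.0], [0.001, 0.002, -1.0]]
contact_force: [0.0, -0.4, -4.9]
grip_width: 0.0498
grasp_force: 45.0
```

Call:
carry_out:
  motion:
    - {"tx":-0.02,"ty":-0.004,"tz":0,"twist":0}
    - {"tx":-0.036,"ty":-0.007,"tz":0,"twist":0}
    - {"tx":-0.036,"ty":-0.007,"tz":0,"twist":0}
    - {"tx":-0.036,"ty":-0.007,"tz":0,"twist":0}
    - {"tx":-0.036,"ty":-0.007,"tz":0,"twist":0}
    - {"tx":-0.016,"ty":-0.02,"tz":0,"twist":0.0244}
    - {"tx":0,"ty":-0.034,"tz":0,"twist":0.0244}
    - {"tx":0,"ty":-0.034,"tz":0,"twist":0.0244}

```text
time_s: 27.27
tool_pos: [0.4861, -0.1143, 0.133]
ee_rot: [[0.351, 0.936, -0.004], [0.936, -0.351, 0.002], [-0.0, -0.005, -1.0]]
contact_force: [1.5, -1.0, -5.2]
grip_width: 0.0497
grasp_force: 45.0
```

Call:
carry_out:
  motion:
    - {"tx":0,"ty":-0.034,"tz":0,"twist":0.0244}
    - {"tx":0,"ty":-0.034,"tz":0,"twist":0.0244}
    - {"tx":0,"ty":-0.034,"tz":0,"twist":0.0244}
    - {"tx":0,"ty":-0.034,"tz":0,"twist":0.0244}
    - {"tx":0,"ty":-0.034,"tz":0,"twist":0.0244}
    - {"tx":0,"ty":-0.034,"tz":0,"twist":0.0244}
    - {"tx":0,"ty":-0.034,"tz":0,"twist":0.0244}
    - {"tx":0,"ty":-0.02,"tz":0,"twist":0}

```text
time_s: 27.93
tool_pos: [0.487, -0.3756, 0.132]
ee_rot: [[0.192, 0.981, -0.004], [0.981, -0.192, 0.002], [0.001, -0.005, -1.0]]
contact_force: [0.4, -0.0, -4.1]
grip_width: 0.05
grasp_force: 45.0
```

Call:
carry_out:
  motion:
    - {"tx":0,"ty":0,"tz":0,"twist":0}
    - {"tx":0,"ty":0,"tz":0,"twist":0}
    - {"tx":0,"ty":0,"tz":0,"twist":0}
    - {"tx":0,"ty":0,"tz":0,"twist":0}
    - {"tx":0,"ty":0,"tz":0,"twist":0}
    - {"tx":0,"ty":0,"tz":0,"twist":0}
    - {"tx":0,"ty":0,"tz":0,"twist":0}
    - {"tx":0,"ty":0,"tz":0,"twist":0}

```text
time_s: 28.6
tool_pos: [0.4892, -0.3723, 0.1363]
ee_rot: [[0.189, 0.982, 0.0], [0.982, -0.189, -0.0], [-0.0, 0.001, -1.0]]
contact_force: [0.0, 0.1, -3.8]
grip_width: 0.0497
grasp_force: 45.0
```

Call:
carry_out:
  motion:
    - {"tx":0,"ty":-0.008,"tz":-0.01,"twist":0}
    - {"tx":0,"ty":0,"tz":-0.02,"twist":0}
    - {"tx":0,"ty":0,"tz":-0.02,"twist":0}
    - {"tx":0,"ty":0,"tz":-0.02,"twist":0}
    - {"tx":0,"ty":0,"tz":-0.015,"twist":0}
    - {"tx":0,"ty":0,"tz":-0.008,"twist":0}
    - {"tx":0,"ty":0,"tz":0,"twist":0}
    - {"tx":0,"ty":0,"tz":0,"twist":0}

```text
time_s: 29.27
tool_pos: [0.489, -0.3812, 0.0429]
ee_rot: [[0.19, 0.982, 0.0], [0.982, -0.19, -0.0], [-0.0, 0.0, -1.0]]
contact_force: [0.0, -1.1, -3.7]
grip_width: 0.0496
grasp_force: 45.0
```

Call:
carry_out:
  motion:
    - {"tx":0,"ty":0,"tz":-0.001,"twist":0}
    - {"tx":0,"ty":0,"tz":-0.001,"twist":0}
    - {"tx":0,"ty":0,"tz":-0.001,"twist":0}
    - {"tx":0,"ty":0,"tz":-0.0005,"twist":0}
    - {"tx":0,"ty":0,"tz":0,"twist":0}
    - {"tx":0,"ty":0,"tz":0,"twist":0}
    - {"tx":0,"ty":0,"tz":0,"twist":0}
    - {"tx":0,"ty":0,"tz":0,"twist":0}

```text
time_s: 29.93
tool_pos: [0.489, -0.3808, 0.0396]
ee_rot: [[0.19, 0.982, 0.0], [0.982, -0.19, -0.0], [-0.0, 0.0, -1.0]]
contact_force: [-0.5, 0.4, -5.4]
grip_width: 0.0495
grasp_force: 45.0
```

Not quite on the floor yet, so I lower another 1.5 mm.

Call:
carry_out:
  motion:
    - {"tx":0,"ty":0,"tz":-0.0005,"twist":0}
    - {"tx":0,"ty":0,"tz":-0.0005,"twist":0}
    - {"tx":0,"ty":0,"tz":-0.0005,"twist":0}
    - {"tx":0,"ty":0,"tz":0,"twist":0}
    - {"tx":0,"ty":0,"tz":0,"twist":0}
    - {"tx":0,"ty":0,"tz":0,"twist":0}
    - {"tx":0,"ty":0,"tz":0,"twist":0}
    - {"tx":0,"ty":0,"tz":0,"twist":0}

```text
time_s: 30.6
tool_pos: [0.4891, -0.3809, 0.0393]
ee_rot: [[0.19, 0.982, 0.001], [0.982, -0.19, -0.001], [-0.0, 0.001, -1.0]]
contact_force: [-2.0, 1.9, 5.5]
grip_width: 0.0497
grasp_force: 45.0
```

Call:
carry_out:
  motion:
    - {"tx":0,"ty":0,"tz":0,"twist":0}
    - {"tx":0,"ty":0,"tz":0,"twist":0}
    - {"tx":0,"ty":0,"tz":0,"twist":0}
    - {"tx":0,"ty":0,"tz":0,"twist":0}
    - {"tx":0,"ty":0,"tz":0,"twist":0}
    - {"tx":0,"ty":0,"tz":0,"twist":0}
    - {"tx":0,"ty":0,"tz":0,"twist":0}
    - {"tx":0,"ty":0,"tz":0,"twist":0}
  gripper: 0.2

```text
time_s: 31.27
tool_pos: [0.489, -0.3808, 0.0379]
ee_rot: [[0.19, 0.982, 0.0], [0.982, -0.19, -0.0], [-0.0, 0.0, -1.0]]
contact_force: [0.5, -0.3, 0.5]
grip_width: 0.0752
grasp_force: 0.0
```

Call:
carry_out:
  motion:
    - {"tx":0,"ty":0,"tz":0.01,"twist":0}
    - {"tx":0,"ty":0,"tz":0.025,"twist":0}
    - {"tx":0,"ty":0,"tz":0.035,"twist":0}
    - {"tx":0,"ty":0,"tz":0.035,"twist":0}
    - {"tx":0,"ty":0,"tz":0.035,"twist":0}
    - {"tx":0,"ty":0,"tz":0.03,"twist":0}
    - {"tx":0,"ty":0,"tz":0.02,"twist":0}
    - {"tx":0,"ty":0,"tz":0,"twist":0}

```text
time_s: 31.93
tool_pos: [0.4907, -0.3824, 0.2359]
ee_rot: [[0.19, 0.982, 0.01], [0.982, -0.19, -0.009], [-0.007, 0.011, -1.0]]
contact_force: [0.1, 0.5, 0.9]
grip_width: 0.0751
grasp_force: 0.0
```

Call:
carry_out:
  motion:
    - {"tx":-0.03,"ty":0,"tz":0,"twist":0}
    - {"tx":-0.035,"ty":0,"tz":0,"twist":0}
    - {"tx":-0.035,"ty":0,"tz":0,"twist":0}
    - {"tx":-0.035,"ty":0,"tz":0,"twist":0}
    - {"tx":-0.03,"ty":0,"tz":0,"twist":0}
    - {"tx":-0.02,"ty":0,"tz":0,"twist":0}
    - {"tx":0,"ty":0,"tz":0,"twist":0}
    - {"tx":0,"ty":0,"tz":0,"twist":0}

```text
time_s: 32.6
tool_pos: [0.3034, -0.3805, 0.2272]
ee_rot: [[0.192, 0.981, 0.0], [0.981, -0.192, 0.001], [0.001, 0.0, -1.0]]
contact_force: [0.3, -0.2, 0.6]
grip_width: 0.0752
grasp_force: 0.0
```

```bash
python3 - <<'E'
from h import *
from meas import run
import io,contextlib
for n in("top","scene"):
    p,d=shot(n,n+"E"); s=io.StringIO()
    with contextlib.redirect_stdout(s): run(n,n+"E")
    print("\n".join(l for l in s.getvalue().split("\n") if l[:2] in("==","ho")))
    P=cloud(n,d); hsv=cv2.cvtColor(p[:,:,::-1].copy(),cv2.COLOR_BGR2HSV).astype(int)
    k=(np.hypot(P[...,0]-.489,P[...,1]+.38)<.07)&(hsv[...,1]<110)&(P[...,2]>.012)&(P[...,2]<.07); q=P[k]; h=q[q[:,2]>.04]
    print("tray housing",len(q),cv2.minAreaRect(q[:,:2].astype(np.float32)),np.median(h[:,2]),h[:,2].std(),np.median(q[q[:,2]<.035][:,2]))
    k=(np.hypot(P[...,0]-.437,P[...,1]-.373)<.05)&(P[...,2]>.1)&(hsv[...,0]>45)&(hsv[...,0]<85)&(hsv[...,1]>100); t=P[k&(P[...,2]>.126)]; print("gauge top",len(t),cv2.minEnclosingCircle(t[:,:2].astype(np.float32)),t[:,2].mean())
a=cv2.imread("pics/sceneE.png"); cv2.imwrite("pics/Ec.png",a)
E
```

```text
== top table z -0.0013
housing 614 329.4 170.5 rect [ 5.7400e-01 -1.1400e-01  5.0000e-02  1.0700e-01  6.2803e+01] hub [ 5.7400e-01 -1.1400e-01  4.9000e-02  5.2000e-02  6.2487e+01] hubz 0.0555 flz 0.028
housing 627 277.6 196.4 rect [5.0100e-01 3.3000e-02 5.1000e-02 1.0500e-01 4.6828e+01] hub [5.0100e-01 3.4000e-02 5.1000e-02 5.0000e-02 4.6885e+01] hubz 0.0552 flz 0.028
tray housing 676 ((0.48797452449798584, -0.37778136134147644), (0.10477352887392044, 0.05246637016534805), 78.971923828125) 0.047739689966890264 0.0031414343409768026 0.019977313396555063
gauge top 60 ((0.4343942105770111, 0.37288618087768555), 0.01303400844335556) 0.13026465944246074
== scene table z 0.0014
housing 912 220.4 210.4 rect [ 5.7600e-01 -1.1700e-01  5.3000e-02  1.0400e-01  6.2727e+01] hub [ 5.7600e-01 -1.1700e-01  5.3000e-02  5.0000e-02  6.2924e+01] hubz 0.0577 flz 0.03
housing 947 282.1 230.4 rect [5.0300e-01 3.1000e-02 5.2000e-02 1.0400e-01 4.7428e+01] hub [5.0300e-01 3.1000e-02 5.1000e-02 4.8000e-02 4.6589e+01] hubz 0.0574 flz 0.03
tray housing 584 ((0.48922500014305115, -0.3798106908798218), (0.1054968535900116, 0.05061649903655052), 79.27933502197266) 0.05077437547392394 0.0034864877773943836 0.023503760266351592
gauge top 118 ((0.43849655985832214, 0.3710137605667114), 0.012157049961388111) 0.1311313347161115
```

View pics/Ec.png

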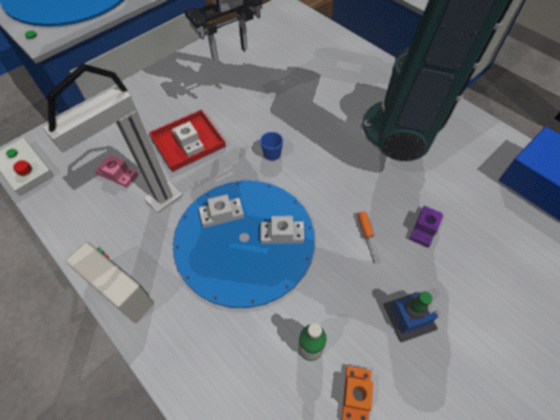

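The bad housing lies flat in the tray at (186,135), with its top about 50 mm up and its centre within 2 mm. The gauge hangs upright at (420,305), and the good housings and bystanders are unmoved. I hand in.

```bash
python3 -c "
from rig import *
print(hand_in())"
```

```text
the job is handed in; nothing more can be done
None
```

I handed the job in without seeing a verdict: the gauge stopped 12 mm short in the third housing tried, which is now upright in the red tray; the gauge hangs in its rest, and the good housings and bystanders look unmoved in the last picture.

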